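Free the seized swing clamp and load the scroll former

TASK

The swing clamp on the bed of the scroll bender has rusted tight across the slide: work its wing handle back and forth in small arcs until it breaks free, then swing it fully clear. Slide the scroll former along the bed, keeping it flat, so that its edge lifts the hinged catch and the catch drops behind it, and swing the clamp back square across the former's rear flange. Leave the other things on the bench where they lie.

Things in the scene. Friction and masses are not known exactly. Their poses are not given: they have to be found in the camera images.
- bed: Fixed bed of the scroll bender: dark steel plate 380 x 190 mm, 12 mm thick, flat on the bench. Origin at bench height under the slide's middle line; x along the slide towards the end stop, y to the side with the swing clamp, z up. Plate from x = -235 to 145, y = -75 to 115 mm. Guide rails 12 mm wide, 12 mm high above the plate, inner faces at y = +47 and -47 mm, full length.
- bed_mouth (a point): Open end of the slide (bed x = -235 mm), on the middle line, on the plate's top (12 mm above the bench). Axes as the bed.
- bed_stop (a point): Foot of the end stop's face (bed x = 127 mm) on the middle line, on the plate's top. The stop is a bar 20 mm high above the plate, across the slide.
- former: Scroll former, loose: steel plate 120 (x) x 90 x 10 mm, about 0.9 kg, lying on the bed between the rails (2 mm clear each side) near the mouth, with a spiral of flat bar on top (20 mm high, 62 mm across, middle at x = 22, y = 10 mm). Origin: middle of the underside; axes as the bed at the start. Home against the stop, its origin is at bed x = 67 mm; the catch then lets it slip back only 5 mm.
- former_rear (a point): Middle of the former's rear edge (x = -60 mm), half way up the plate: where to push it. The rear 46 mm of the plate is a bare flange; the spiral ahead of it cannot pass under the closed clamp.
- dog (a joint): Clamp angle, rad. 0 closed, tongue square across the slide; grows as it opens, clockwise from above; 1.57 tongue along the rail, clear; stop at 1.75. Drag 0.2 to 0.5 N m (4 to 10 N at the wing); stays put. Seized at the start: only some 0.2 rad each way to hard stops, force gains nothing. Swings to alternate stops, held 0.1 s, widen this to 0.25; after 5 or 6 it breaks free, opening, for good.
- dog_pivot (a point): On the upright pivot axis of the swing clamp, 60 mm above the bench (bed x = 26, y = 80 mm). One forged piece: hub 36 mm across; flat tongue 22 mm wide, 10 mm thick, reaching 70 mm from the axis, underside 25 mm above the bench; over it a wing handle in line with the tongue: two upright wings 12 mm thick, 10 to 70 mm from the axis, 49 to 71 mm above the bench (rounded ends 50 to 78 mm).
- dog_wing (a point): Middle of the outer wing (opposite the tongue), 48 mm from the pivot axis, 60 mm above the bench. It turns with the clamp: at joint value 0 it points from the pivot along the bed's +y; opening carries it towards the bed's +x while the tongue swings towards the mouth.
- catch (a joint): Angle of the hinged gravity catch, rad: 0 with the toe down, growing as it lifts (to 1.2); 0.15 riding on the former's plate. It falls by its own 0.12 kg. Sloping bar 65 x 16 mm at bed y = -35 mm, pivot at bed x = -58 mm, 46 mm above the bench, on a 62 mm high bracket on the -y rail; a plate slid from the mouth lifts it by its slope.
- catch_toe (a point): Toe of the catch, at bed x = 2, y = -35 mm when down, about 1.5 mm above the bed plate; its upright face looks to the end stop and holds the former's rear edge.
- oilcan: Bystander: conical oil can with an upright spout, 68 mm wide, 140 mm high, origin under its middle.
- leaf: Bystander: flat forged iron leaf with stem, 145 mm long, 34 mm wide, 8 mm high.
- hook: Bystander: small forged iron J hook, 65 mm long, 7 mm bar, lying on the bed plate beside the +y rail.
- picket: Bystander: square iron bar offcut, 14 mm by 210 mm, lying beside the bed on the robot's side.
- hammer: Bystander: hammer, 320 mm long, wooden handle, lying flat.
- brush: Bystander: wooden-handled brush, 200 mm long.
- bell: Bystander: small forged bell, 68 mm wide, 70 mm high, standing.
- cup: Bystander: steel cup, 72 mm wide, 90 mm high.
Things that resemble listed ones, but are neither listed nor needed, are in the scene too. There is more than one size of the former; the job needs the smallest.

How it is judged:
By the outcome, as a careful person would: the job done as asked, in the order asked, and still so for the second after the job is handed in, with the robot touching nothing.
It also fails if it takes over 67 s, if anything falls off the work surface, if the arm or the gripper's body presses on something with over 40 N, if the wrist force passes 120 N, or if a joint passes its speed limit or range.

ROBOT

A 7-joint arm with a two-finger parallel gripper is mounted at the origin on the work surface. World frame = base frame: x ahead of the robot, y to its left, z up, the work surface at z = 0. Lengths are in m, angles in rad, forces in N, time in s.
With the tool pointing down it reaches from about 0.35 to 0.9 m from the base axis. Payload 8.1 kg.
Tool frame: the origin (TCP) lies between the finger pads; the fingertips stand tcp_to_tips ahead of it and the grasp point (between the pads) lies 2 mm behind it (tcp_to_tips is the distance from the TCP to the fingertips, in m); z points along the fingers, y is the direction in which the jaws open and shut (so a half turn about z gives the same grasp; the last joint's range is limited). The gripper opens to 85 mm and grips with 20 to 120 N. Pads are 22 mm wide; open, the fingers measure 114 mm over their backs; the gripper's body (76 mm by 85 mm) begins 54 mm behind the grasp point. The pads swing forward as they close: fully open they stand 13 mm farther back than shut.
Start: joints at [1.035, 0.434, 0.025, 1.573, -0.012, 1.134, -0.075], TCP at [0.262, -0.567, 0.248] pointing down, gripper open.
Joint ranges: [-2.62, 2.62], [-0.44, 2.09], [-1.27, 1.32], [0.08, 2.57], [-1.32, 4.46], [0.12, 2], [-2.74, 2.74]. Speed limits (rad/s): [2.22, 2.22, 3.01, 3.01, 3.14, 3.14, 3.14].

INTERFACE

Orientations are given as a rotation vector (axis times angle).
In Python, from rig import observe, capture, hand_in, tcp_to_tips gives the robot as it stands.
- The arm moves only by the tool arm_command, never from a script. Its argument "targets" is a list of rows, each a list of 7 numbers: the shift along the tool's x, y, z in m, then the turn, a rotation vector about the tool's x, y, z in degrees, then the finger opening in m, from 0 to 0.0854. In form: [[dx, dy, dz, ax, ay, az, grip], ...]. A call has 1 to 8 rows; each row is the pose to reach, as a shift and turn from the pose commanded when the call began, along the tool's axes at that moment; what a row does not reach only later rows make up. A row lasts 1/8 s, in which the tool goes at most 62.5 mm and 10.7 degrees, less where a joint would pass 70% of its speed; a pose out of reach is approached as far as the arm can. A call with a gripper value outside its range is refused whole. The fingers move at their own pace and stop on an object; "squeeze" is the grip in N (left out, the last holds). Time passes only in rows, so rows that repeat a pose let the fingers close. It gives the time, the measured TCP pose, the force and the opening at its end, in the units of the state.
- observe(): the state, without advancing time (a new reading comes with each control period).
- capture(name): name is "scene" or "top" or "wrist"; returns a dict with "img" (480x640x3 uint8, red, green, blue), "K" (3x3 intrinsics, pixels), "position" and "rotation" of the camera in the world. Camera axes: x right, y down, z forward; pixel columns grow to the right and rows downward; lengths in m; the calibration is good to about 2 mm. The wrist camera is an equidistant fisheye: a pixel r from the principal point sees the ray r / f radians off the axis. A picture is of the moment at which its call begins. There is no depth.
- hand_in(): hands the job in, once; it reports no verdict.
The state is a dict: "clock": time; "q": joint angles; "qvel": joint speeds; "effort": joint torques, N m; "ee_pos": TCP position; "tool_rot": TCP orientation; "force": force on the tool from outside, world axes, zero at the start; "moment": the same for the moment, N m; "width": opening from 0.0 (shut) to 1.0 (fully open).
Only numpy, scipy, OpenCV 4.12 (cv2) and the standard library are available. Lean on these libraries where they do the work, as an engineer would, in place of code of your own. Each camera call takes 0.05 s, during which the arm holds its last target. There are 200 camera calls.

## Working session

There is one attempt and no reset: what is moved stays moved. The work goes in short steps, Python scripts to look and compute and a tool call to move; the robot and the scene stay as the last step left them, time stands still between calls to the robot, and variables do not carry over. Pictures are saved under pics/ and viewed, about 8 in all and at most 12, crops included, and the job is handed in when it is done.

Besides the shell and the picture viewer there is one more tool, called after "Emit:" as name(argument=value, ...), one argument or row to a line, values as JSON. arm_command: Moves the arm, as the interface text tells. Its arguments: {"type":"object","properties":{"targets":{"type":"array"},"squeeze":{"type":"number"}},"required":["targets"]}

```bash
mkdir -p pics; ls; python3 - <<'E'
from rig import *
import cv2,numpy as np
print(observe(),tcp_to_tips)
for n in("scene","top"):
    c=capture(n);cv2.imwrite(f"pics/{n}0.png",c["img"][:,:,::-1]);np.savez(f"pics/{n}0.npz",**c)
    print(n,c["K"].tolist(),c["position"],c["rotation"])
E
```

```text
pics
{'clock': 0.0, 'q': array([ 1.03544917,  0.4352197 ,  0.02498311,  1.57410882, -0.01162129,
        1.13399607, -0.07509237]), 'qvel': array([ 0.00147305,  0.00041571,  0.00019002, -0.00032593,  0.00122316,
        0.00121849,  0.00147361]), 'effort': array([ 3.39820199e-04, -6.70484161e+01,  1.02561738e+00, -3.16212809e+01,
        1.57044787e-02,  1.24188093e-02, -3.95603657e-07]), 'ee_pos': array([ 0.26185173, -0.56696851,  0.24752356]), 'tool_rot': array([-3.06688387e+00, -6.74016818e-01,  7.30637209e-04]), 'force': array([-0.12809344, -0.0199106 , -0.33672294]), 'moment': array([-0.02890224,  0.0400314 , -0.00012695]), 'width': 0.9990438443477567} 0.017
scene [[491.4578335997548, 0.0, 321.3347577228934], [0.0, 491.4578335997548, 238.9883138433586], [0.0, 0.0, 1.0]] [ 1.26216072 -0.2933857   1.00518905] [-2.08162217 -1.34874692  0.5028683 ]
top [[557.9423303139181, 0.0, 321.04519373277117], [0.0, 557.9423303139181, 235.63023354024833], [0.0, 0.0, 1.0]] [0.26128046 0.05179022 1.42294189] [-2.16834105  2.04917196 -0.2061267 ]
```

View pics/scene0.png

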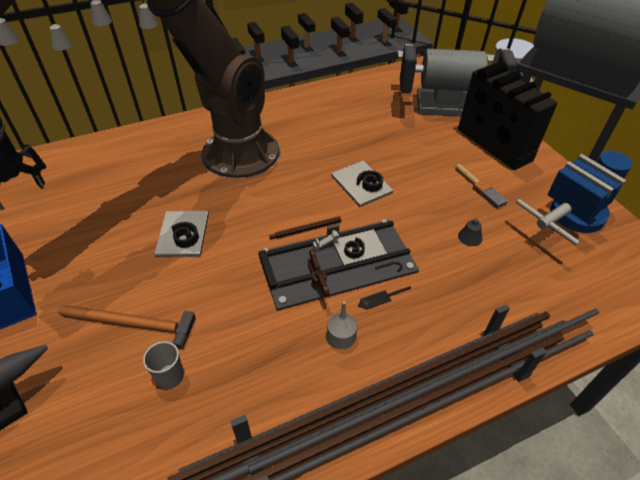

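View pics/top0.png

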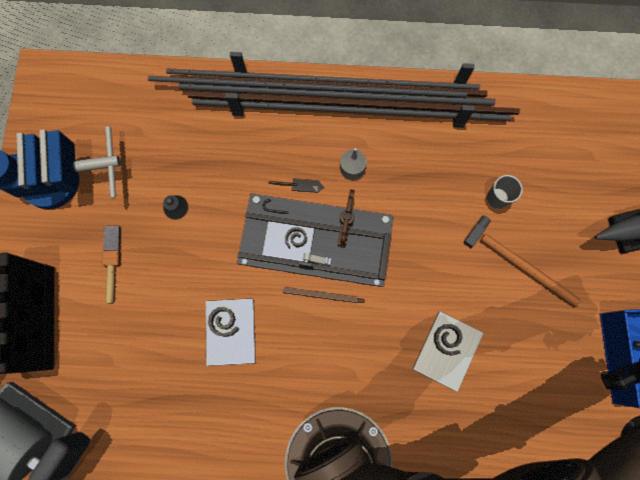

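The former lying in the bed at top (288,241) is the smallest. Look-alikes are the larger formers at (230,332) and (448,350). The clamp is at (347,218) and the catch at (317,259). Next is a close crop.

```bash
cat > h.py <<'E'
import numpy as np,cv2
from scipy.spatial.transform import Rotation as R
def ray(c,uv):
    uv=np.atleast_2d(np.array(uv,float));K=c["K"]
    d=np.c_[(uv-K[:2,2])/K[0,0],np.ones(len(uv))]
    return R.from_rotvec(c["rotation"]).apply(d) if np.shape(c["rotation"])==(3,) else d@np.array(c["rotation"]).T
def plane(c,uv,z):
    d=ray(c,uv);p=np.array(c["position"]);return p+d*((z-p[2])/d[:,2])[:,None]
def fray(c,uv):
    uv=np.atleast_2d(np.array(uv,float));K=c["K"];v=(uv-K[:2,2])/K[0,0]
    t=np.linalg.norm(v,axis=1)[:,None];d=np.c_[v/t*np.sin(t),np.cos(t)]
    return R.from_rotvec(c["rotation"]).apply(d)
def fplane(c,uv,z):
    d=fray(c,uv);p=np.array(c["position"]);return p+d*((z-p[2])/d[:,2])[:,None]
def fproj(c,P):
    d=R.from_rotvec(c["rotation"]).inv().apply(np.atleast_2d(P)-c["position"])
    r=np.linalg.norm(d[:,:2],axis=1);t=np.arctan2(r,d[:,2]);return c["K"][:2,2]+c["K"][0,0]*(t/r)[:,None]*d[:,:2]
def proj(c,P):
    d=R.from_rotvec(c["rotation"]).inv().apply(np.atleast_2d(P)-c["position"]);return c["K"][:2,2]+c["K"][0,0]*d[:,:2]/d[:,2:]
E
python3 - <<'E'
import numpy as np,cv2
im=cv2.imread("pics/top0.png")[180:305,230:400]
cv2.imwrite("pics/c1.png",cv2.resize(im,None,fx=4.5,fy=4.5,interpolation=cv2.INTER_CUBIC))
E
```

```text
(no output)
```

View pics/c1.png

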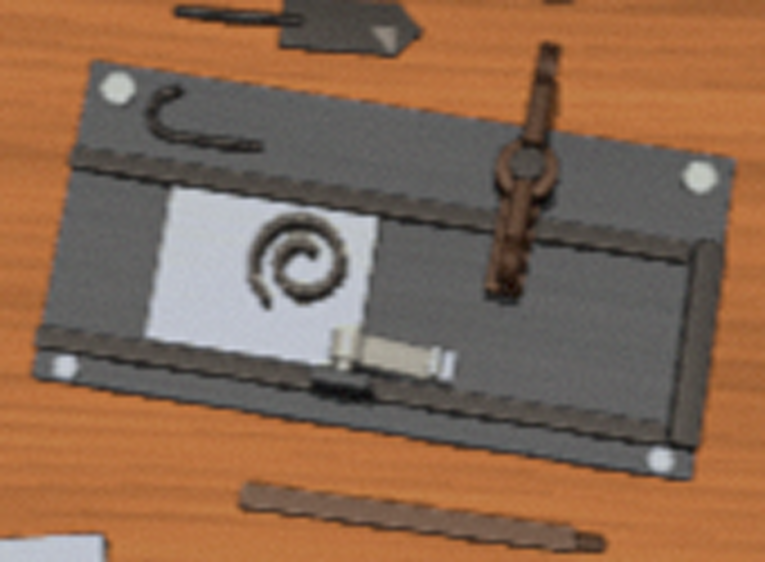

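```bash
python3 - <<'E'
from h import *
c=dict(np.load("pics/top0.npz"))
f=lambda p:np.array(p)/4.5+[230,180]-0.5+0.5/4.5
P=plane(c,f([(92,62),(735,158),(692,478),(33,378)]),.012)[:,:2]
B=np.array([(-235,115),(145,115),(145,-75),(-235,-75)])/1e3
a=B-B.mean(0);b=P-P.mean(0)
th=np.arctan2((a[:,0]*b[:,1]-a[:,1]*b[:,0]).sum(),(a*b).sum())
Rm=np.array([[np.cos(th),-np.sin(th)],[np.sin(th),np.cos(th)]]);t=P.mean(0)-Rm@B.mean(0)
print(th,np.degrees(th),t,(P-(B@Rm.T+t))*1e3)
w=lambda x,y:Rm@np.array([x,y])/1e3+t
for n,p in dict(piv=(26,80),mouth=(-235,0),stop=(127,0),toe=(2,-35)).items(): print(n,w(*p))
bed=lambda p,z:((plane(c,f(p),z)[:,:2]-t)@Rm)*1e3
print("former corners",bed([(172,188),(378,215),(147,340)],.022))
print("tongue tip/wing tip/hub",bed([(503,298)],.07),bed([(549,45)],.07),bed([(527,165)],.071))
np.savez("bed.npz",th=th,t=t)
E
```

```text
-1.6671694279437503 -95.5217719544167 [0.51950411 0.0444025 ] [[-0.8956869  -1.06536361]
 [-0.99449283  1.06805938]
 [ 1.30866077  1.25060801]
 [ 0.58151896 -1.25330379]]
piv [0.59663106 0.01082523]
mouth [0.54211674 0.27831203]
stop [ 0.50728366 -0.08200818]
toe [0.48447407 0.04577962]
former corners [[-173.38050471   44.7780774 ]
 [ -54.22292693   47.04501272]
 [-172.19683984  -44.40046399]]
tongue tip/wing tip/hub [[23.20509013  0.96321876]] [[ 27.71093532 147.44068848]] [[25.44475029 76.9364272 ]]
```

```bash
cat >> h.py <<'E'
_b=np.load("bed.npz");TH=float(_b["th"]);T0=_b["t"]
RB=np.array([[np.cos(TH),-np.sin(TH)],[np.sin(TH),np.cos(TH)]])
def w2b(p): return (np.atleast_2d(p)[:,:2]-T0)@RB*1e3
def b2w(p): return np.atleast_2d(p)@RB.T/1e3+T0
E
python3 - <<'E'
from h import *
t=dict(np.load("pics/top0.npz"));s=dict(np.load("pics/scene0.npz"))
print("can top view rim",w2b(plane(t,[(353,164)],.03)),"spout",w2b(plane(t,[(354,150)],.14)),"scene base",w2b(plane(s,[(342,337)],0.01)))
print("wing",b2w([(26,128)]),"rear",b2w([(-173,10)]),"leaf",w2b(plane(t,[(322,186),(293,185)],0.008)))
E
```

```text
can top view rim [[ 21.7351777  228.96156833]] spout [[ 18.768585   226.15944969]] scene base [[ 24.18782918 237.67317436]]
wing [[0.64440832 0.00620648]] rear [[0.54610445 0.21563749]] leaf [[ -50.43715843  163.96958322]
 [-126.53561735  155.08195511]]
```

Emit:
arm_command(
  targets=[
    [0.04,-0.024,0,0,0,-10,0.085],
    [0.08,-0.048,0,0,0,-20,0.085],
    [0.12,-0.072,0,0,0,-30,0.085],
    [0.16,-0.096,0,0,0,-40,0.085],
    [0.2,-0.12,0,0,0,-50,0.085],
    [0.24,-0.144,0,0,0,-60,0.085],
    [0.28,-0.168,0,0,0,-70,0.085],
    [0.32,-0.192,0,0,0,-80,0.085],
  ],
)

```text
clock: 1.1
ee_pos: [0.4725, -0.2576, 0.2481]
tool_rot: [-1.91, -2.494, 0.0]
force: [0.6, -0.6, -0.1]
width: 0.995
```

```bash
cat > to.py <<'E'
# to.py bx by z yawdeg : remaining shift in tool axes to reach bed point (mm), z (m), tool-y yaw relative to bed x (deg)
import sys;from h import *;from rig import observe
o=observe();bx,by,z,yw=map(float,sys.argv[1:5])
M=R.from_rotvec(o["tool_rot"]);p=np.r_[b2w([(bx,by)])[0],z]
y=M.as_matrix()[:,1];cur=np.degrees(np.arctan2(y[1],y[0])-TH)
print("clock",o["clock"],"bed",w2b(o["ee_pos"]).round(1),"z",o["ee_pos"][2].round(4),"yaw_rel",round((cur+180)%360-180,2),"tilt",M.as_matrix()[:,2].round(3))
print("q",o["q"].round(2))
yt=np.radians(yw)+TH;Y=np.array([np.cos(yt),np.sin(yt),0]);Z=np.array([0,0,-1.]);G=R.from_matrix(np.c_[np.cross(Y,Z),Y,Z])
print("shift",(M.inv().apply(p-o["ee_pos"])).round(4),"turn",np.degrees((M.inv()*G).as_rotvec()).round(1))
print("force",o["force"].round(2),"mom",o["moment"].round(2),"w",round(o["width"],3))
E
python3 to.py 26 124 0.16 180
```

```text
clock 1.1 bed [[305.1 -17.7]] z 0.2481 yaw_rel 110.63 tilt [-0.  0. -1.]
q [ 0.71  0.33 -0.4   1.76  0.14  1.08  0.52]
shift [0.2113 0.231  0.088 ] turn [ -0.   -0.  -69.4]
force [ 0.6  -0.58 -0.08] mom [-0.09 -0.02  0.01] w 0.995
```

Emit:
arm_command(
  targets=[
    [0.03,0.033,0,0,0,-10,0.085],
    [0.06,0.066,0,0,0,-20,0.085],
    [0.09,0.1,0,0,0,-30,0.085],
    [0.12,0.132,0.02,0,0,-40,0.085],
    [0.15,0.165,0.04,0,0,-50,0.085],
    [0.18,0.198,0.06,0,0,-60,0.085],
    [0.211,0.231,0.08,0,0,-69.4,0.085],
    [0.211,0.231,0.08,0,0,-69.4,0.05],
  ],
)

```text
clock: 2.1
ee_pos: [0.6413, 0.0085, 0.166]
tool_rot: [-0.148, -3.135, -0.004]
force: [-0.6, 0.0, -0.0]
width: 0.81
```

```bash
python3 to.py 26 124 0.16 180; python3 - <<'E'
from h import *;from rig import *
c=capture("wrist");np.savez("pics/w1.npz",**c);im=c["img"][:,:,::-1].copy()
print(c["K"],c["position"])
for P in [(26,80,.071),(26,150,.071),(26,10,.035),(67-60,0,.022),(2,-35,.014)]:
    u=fproj(c,np.r_[b2w([P[:2]])[0],P[2]])[0];print(P,u.round(1));cv2.circle(im,tuple(int(x) for x in u),2,(0,255,0),1)
cv2.imwrite("pics/w1.png",im)
E
```

```text
clock 2.1 bed [[ 24.1 124.7]] z 0.166 yaw_rel -179.87 tilt [-0.003  0.003 -1.   ]
q [ 0.33  0.63 -0.67  1.58  0.42  1.08  1.03]
shift [ 0.0007 -0.002   0.006 ] turn [ 0.2 -0.2  0.1]
force [-0.62  0.01 -0.  ] mom [-0.04  0.01  0.03] w 0.81
[[371.64829954   0.         321.71019361]
 [  0.         371.64829954 238.59170106]
 [  0.           0.           1.        ]] [0.56444126 0.01542949 0.29158278]
(26, 80, 0.071) [318.1 178.6]
(26, 150, 0.071) [318.2 285.9]
(26, 10, 0.035) [318.7  70.3]
(7, 0, 0.022) [345.6  59.8]
(2, -35, 0.014) [351.7  17.5]
```

View pics/w1.png

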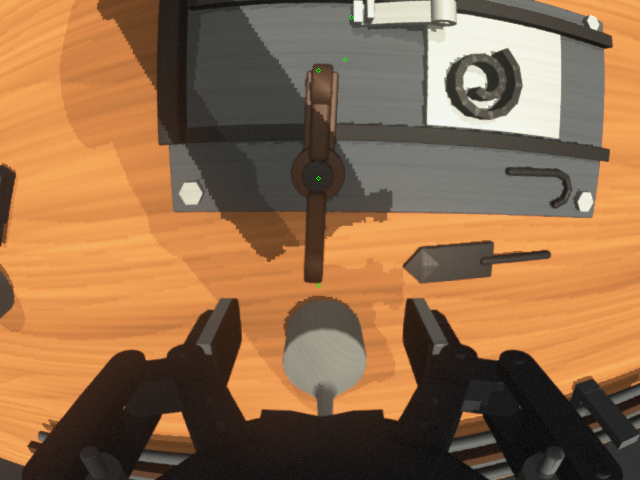

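Emit:
arm_command(
  targets=[
    [-0.003,-0.002,0.04,0,0,0,0.05],
    [-0.003,-0.002,0.08,0,0,0,0.05],
    [-0.003,-0.002,0.104,0,0,0,0.04],
    [-0.003,-0.002,0.104,0,0,0,0.02],
    [-0.003,-0.002,0.104,0,0,0,0.008],
    [-0.003,-0.002,0.104,0,0,0,0.008],
  ],
  squeeze=40,
)

```text
clock: 2.9
ee_pos: [0.6441, 0.0027, 0.0648]
tool_rot: [-0.16, -3.137, -0.003]
force: [0.7, 5.0, -12.3]
width: 0.136
```

```bash
python3 to.py 26 128 0.062 180
```

```text
clock 2.9 bed [[ 29.5 128. ]] z 0.0648 yaw_rel 179.67 tilt [-0.     0.002 -1.   ]
q [ 0.3   0.74 -0.61  1.66  0.51  0.9   0.96]
shift [0.     0.0035 0.0028] turn [ 0.1 -0.  -0.3]
force [  0.69   5.03 -12.35] mom [ 1.12 -0.18 -0.44] w 0.136
```

Emit:
arm_command(
  targets=[
    [0,-0.004,0,0,0,5,0.008],
    [0.001,-0.008,0,0,0,10,0.008],
    [0.001,-0.0095,0,0,0,11.5,0.008],
    [0.001,-0.0095,0,0,0,11.5,0.008],
  ],
)

```text
clock: 3.4
ee_pos: [0.6421, -0.0045, 0.0648]
tool_rot: [-0.47, -3.106, -0.006]
force: [2.0, 10.2, -14.2]
width: 0.132
```

```bash
python3 to.py 26 128 0.062 180
```

```text
clock 3.4 bed [[ 36.9 126.7]] z 0.0648 yaw_rel 168.31 tilt [ 0.     0.004 -1.   ]
q [ 0.29  0.72 -0.56  1.67  0.47  0.88  0.81]
shift [0.0009 0.011  0.0028] turn [  0.2  -0.  -11.7]
force [  2.    10.2  -14.15] mom [ 1.71 -0.27  0.06] w 0.132
```

Emit:
arm_command(
  targets=[
    [0.001,-0.002,0,0,0,2.5,0.008],
    [0.001,-0.004,0,0,0,4,0.008],
    [0.001,-0.004,0,0,0,4,0.008],
  ],
)

```text
clock: 3.78
ee_pos: [0.6418, -0.0048, 0.0649]
tool_rot: [0.57, 3.086, 0.012]
force: [9.9, 17.2, -23.0]
width: 0.131
```

```bash
python3 to.py 26 128 0.062 180
```

```text
clock 3.775 bed [[ 37.2 126.4]] z 0.0649 yaw_rel 164.59 tilt [ 0.004  0.007 -1.   ]
q [ 0.28  0.72 -0.55  1.68  0.45  0.87  0.75]
shift [0.0015 0.0112 0.003 ] turn [  0.5   0.1 -15.4]
force [  9.9   17.2  -23.01] mom [ 2.81 -1.85  1.5 ] w 0.131
```

Emit:
arm_command(
  targets=[
    [0.001,0.007,0,0,0,-7,0.008],
    [0.002,0.014,0,0,0,-15,0.008],
    [0.0045,0.021,0,0,0,-22,0.008],
    [0.0075,0.027,0,0,0,-28,0.008],
    [0.0075,0.027,0,0,0,-28,0.008],
  ],
)

```text
clock: 4.4
ee_pos: [0.6439, 0.016, 0.0648]
tool_rot: [-0.184, 3.135, -0.001]
force: [5.5, 1.1, -14.5]
width: 0.132
```

```bash
python3 to.py 26 128 0.062 180
```

```text
clock 4.4 bed [[ 16.3 126.5]] z 0.0648 yaw_rel -167.77 tilt [ 0.002 -0.    -1.   ]
q [ 0.31  0.75 -0.66  1.66  0.55  0.92  1.12]
shift [ 0.0006 -0.0098  0.0028] turn [-0.   0.1 12.2]
force [  5.51   1.1  -14.45] mom [ 0.12 -0.84  0.09] w 0.132
```

Emit:
arm_command(
  targets=[
    [0.001,0.003,0,0,0,-2,0.008],
    [0.001,0.005,0,0,0,-3,0.008],
    [0.001,0.005,0,0,0,-3,0.008],
  ],
)

```text
clock: 4.78
ee_pos: [0.6438, 0.0163, 0.0648]
tool_rot: [-0.254, 3.128, -0.007]
force: [9.3, -9.1, -13.8]
width: 0.133
```

```bash
python3 to.py 26 128 0.062 180
```

```text
clock 4.775 bed [[ 16.  126.4]] z 0.0648 yaw_rel -165.19 tilt [ 0.003 -0.004 -1.   ]
q [ 0.31  0.75 -0.67  1.66  0.57  0.92  1.16]
shift [ 0.001  -0.0101  0.0029] turn [-0.3  0.2 14.8]
force [  9.28  -9.15 -13.84] mom [-1.45 -1.74 -1.18] w 0.133
```

Emit:
arm_command(
  targets=[
    [0.001,-0.008,0,0,0,8,0.008],
    [0.002,-0.016,0,0,0,15,0.008],
    [0.0045,-0.024,0,0,0,23,0.008],
    [0.008,-0.031,0,0,0,30,0.008],
    [0.008,-0.031,0,0,0,30,0.008],
    [0.008,-0.031,0,0,0,30,0.008],
  ],
)

```text
clock: 5.52
ee_pos: [0.6413, -0.006, 0.0649]
tool_rot: [0.548, 3.089, 0.01]
force: [13.9, 12.6, -25.1]
width: 0.134
```

```bash
python3 to.py 26 128 0.062 180
```

```text
clock 5.525 bed [[ 38.5 126.1]] z 0.0649 yaw_rel 165.41 tilt [ 0.006  0.006 -1.   ]
q [ 0.28  0.72 -0.55  1.68  0.46  0.87  0.77]
shift [0.0013 0.0125 0.003 ] turn [  0.4   0.2 -14.6]
force [ 13.86  12.57 -25.11] mom [ 2.1  -2.42  0.62] w 0.134
```

Emit:
arm_command(
  targets=[
    [0.0,0.009,0,0,0,-8,0.008],
    [0.0005,0.0175,0,0,0,-15,0.008],
    [0.003,0.026,0,0,0,-23,0.008],
    [0.0065,0.033,0,0,0,-30,0.008],
    [0.0065,0.033,0,0,0,-30,0.008],
    [0.0065,0.033,0,0,0,-30,0.008],
  ],
)

```text
clock: 6.28
ee_pos: [0.6437, 0.0177, 0.0647]
tool_rot: [0.257, -3.129, 0.009]
force: [-2.0, -9.7, -6.4]
width: 0.128
```

```bash
python3 to.py 26 128 0.062 180
```

```text
clock 6.275 bed [[ 14.6 126.2]] z 0.0647 yaw_rel -165.1 tilt [-0.002 -0.006 -1.   ]
q [ 0.31  0.76 -0.67  1.66  0.57  0.93  1.16]
shift [ 0.0012 -0.0114  0.0028] turn [-0.3 -0.1 14.9]
force [-2.03 -9.74 -6.43] mom [-1.7   0.32 -0.61] w 0.128
```

Swings widen as described. Next out-swing (5th), then back.

Emit:
arm_command(
  targets=[
    [0.001,-0.008,0,0,0,8,0.008],
    [0.002,-0.017,0,0,0,15,0.008],
    [0.0045,-0.026,0,0,0,23,0.008],
    [0.008,-0.034,0,0,0,30,0.008],
    [0.008,-0.034,0,0,0,30,0.008],
    [0.008,-0.034,0,0,0,30,0.008],
  ],
)

```text
clock: 7.02
ee_pos: [0.6408, -0.0077, 0.0647]
tool_rot: [-0.551, -3.091, -0.008]
force: [-2.1, 13.0, -12.9]
width: 0.133
```

```bash
python3 to.py 26 128 0.062 180
```

```text
clock 7.025 bed [[ 40.2 125.8]] z 0.0647 yaw_rel 165.29 tilt [-0.001  0.005 -1.   ]
q [ 0.29  0.72 -0.55  1.67  0.46  0.88  0.77]
shift [0.0015 0.0143 0.0028] turn [  0.3  -0.1 -14.7]
force [ -2.07  13.04 -12.88] mom [ 2.35  0.31 -0.74] w 0.133
```

Emit:
arm_command(
  targets=[
    [0.001,0.009,0,0,0,-8,0.008],
    [0.002,0.0175,0,0,0,-15,0.008],
    [0.004,0.026,0,0,0,-23,0.008],
    [0.0075,0.036,0,0,0,-30,0.008],
    [0.0075,0.036,0,0,0,-30,0.008],
    [0.0075,0.036,0,0,0,-30,0.008],
  ],
)

```text
clock: 7.78
ee_pos: [0.6436, 0.0193, 0.0645]
tool_rot: [0.261, -3.122, 0.011]
force: [-15.4, -11.2, 5.5]
width: 0.136
```

Emit:
arm_command(
  targets=[
    [0.001,-0.008,0,0,0,8,0.008],
    [0.002,-0.017,0,0,0,15,0.008],
    [0.0045,-0.026,0,0,0,23,0.008],
    [0.008,-0.036,0,0,0,31,0.008],
    [0.0095,-0.04,0,0,0,33,0.008],
    [0.0095,-0.04,0,0,0,33,0.008],
    [0.0095,-0.04,0,0,0,33,0.008],
  ],
)

```text
clock: 8.65
ee_pos: [0.6402, -0.0099, 0.0646]
tool_rot: [-0.627, -3.07, -0.008]
force: [-15.8, 18.7, -1.8]
width: 0.132
```

```bash
python3 to.py 26 128 0.062 180
```

```text
clock 8.65 bed [[ 42.4 125.3]] z 0.0646 yaw_rel 162.44 tilt [-0.008  0.007 -1.   ]
q [ 0.28  0.72 -0.54  1.67  0.44  0.88  0.73]
shift [0.0024 0.0165 0.0027] turn [  0.3  -0.5 -17.6]
force [-15.83  18.67  -1.82] mom [ 3.28  3.01 -0.69] w 0.132
```

Emit:
arm_command(
  targets=[
    [0.0025,-0.004,0,0,0,5,0.008],
    [0.0025,-0.0085,0,0,0,9,0.008],
    [0.0025,-0.0085,0,0,0,9,0.008],
  ],
)

```text
clock: 9.02
ee_pos: [0.6363, -0.0168, 0.0647]
tool_rot: [-0.869, -3.013, -0.009]
force: [-8.2, 18.0, -7.7]
width: 0.132
```

```bash
python3 to.py 26 128 0.062 180
```

```text
clock 9.025 bed [[ 49.7 122.2]] z 0.0647 yaw_rel 153.35 tilt [-0.004  0.007 -1.   ]
q [ 0.27  0.7  -0.5   1.69  0.41  0.86  0.61]
shift [0.0054 0.0238 0.0028] turn [  0.3  -0.4 -26.6]
force [-8.18 18.01 -7.69] mom [ 3.43  1.56 -0.73] w 0.132
```

Emit:
arm_command(
  targets=[
    [0.001,-0.0067,0,0,0,8,0.008],
    [0.0025,-0.013,0,0,0,16,0.008],
    [0.005,-0.0195,0,0,0,24,0.008],
    [0.0085,-0.025,0,0,0,32,0.008],
    [0.0125,-0.0305,0,0,0,40,0.008],
    [0.0175,-0.035,0,0,0,48,0.008],
    [0.023,-0.039,0,0,0,56,0.008],
    [0.029,-0.042,0,0,0,64,0.008],
  ],
)

```text
clock: 10.02
ee_pos: [0.5906, -0.0384, 0.0647]
tool_rot: [-2.337, -2.092, -0.003]
force: [-1.9, 14.0, -11.3]
width: 0.133
```

```bash
python3 to.py 74 80 0.062 90
```

```text
clock 10.025 bed [[75.5 78.7]] z 0.0647 yaw_rel 89.2 tilt [-0.002  0.005 -1.   ]
q [ 0.13  0.6  -0.22  1.82  0.18  0.74 -0.29]
shift [0.0015 0.0012 0.0027] turn [-0.1 -0.3 -0.8]
force [ -1.94  14.02 -11.27] mom [2.84 0.72 0.41] w 0.133
```

Emit:
arm_command(
  targets=[
    [0.0,-0.004,0,0,0,4,0.008],
    [0.0,-0.004,0,0,0,4,0.02],
    [0.0,-0.004,0,0,0,4,0.04],
    [0.0,-0.004,0,0,0,4,0.04],
    [0.0,-0.004,-0.05,0,0,4,0.04],
    [0.0,-0.004,-0.1,0,0,4,0.04],
    [0.0,-0.004,-0.12,0,0,0,0.04],
    [0.0,-0.004,-0.12,0,0,0,0.04],
  ],
)

```text
clock: 11.02
ee_pos: [0.5895, -0.0434, 0.1864]
tool_rot: [2.339, 2.093, 0.005]
force: [0.2, -0.3, -1.6]
width: 0.468
```

```bash
python3 to.py -200 10 0.14 90; python3 - <<'E'
from h import *;from rig import *
c=capture("top");np.savez("pics/t2.npz",**c);im=c["img"][150:305,215:410,::-1]
c2=capture("wrist");np.savez("pics/w2.npz",**c2)
a=cv2.resize(im,(400,318),interpolation=cv2.INTER_CUBIC);b=cv2.resize(c2["img"][:,:,::-1],(400,300))
cv2.imwrite("pics/m2.png",np.hstack([a,np.pad(b,((0,18),(0,0),(0,0)))]))
E
```

```text
clock 11.025 bed [[80.7 78.2]] z 0.1864 yaw_rel 89.18 tilt [ 0.004 -0.    -1.   ]
q [ 0.15  0.45 -0.24  1.72  0.13  0.98 -0.24]
shift [ 0.2796 -0.0723  0.0462] turn [ 0.2 -0.  -0.8]
force [ 0.22 -0.31 -1.6 ] mom [-0.07  0.01 -0.04] w 0.468
```

View pics/m2.png

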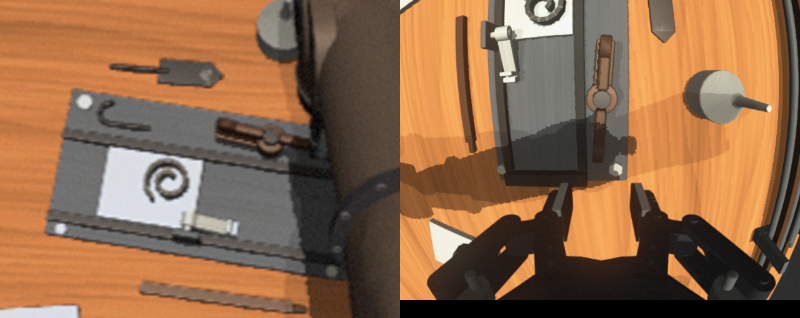

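Emit:
arm_command(
  targets=[
    [0.05,-0.013,0,0,0,0,0.015],
    [0.1,-0.026,0,0,0,0,0.015],
    [0.15,-0.039,0,0,0,0,0.015],
    [0.2,-0.052,0,0,0,0,0.015],
    [0.25,-0.064,0,0,0,-0.8,0.015],
    [0.28,-0.07,0.03,0,0,-0.8,0.015],
    [0.28,-0.07,0.08,0,0,-0.8,0.015],
    [0.28,-0.07,0.1,0,0,-0.8,0.015],
  ],
)

```text
clock: 12.12
ee_pos: [0.5469, 0.2422, 0.0799]
tool_rot: [-2.324, -2.111, 0.01]
force: [0.2, -0.5, 1.2]
width: 0.178
```

```bash
python3 to.py -200 12 0.0315 90; python3 - <<'E'
from h import *;from rig import *
c=capture("wrist");np.savez("pics/w3.npz",**c);im=c["img"][:,:,::-1].copy()
for P in [(-173,45,.022),(-173,-45,.022),(-53,-45,.022),(-211,-10,.014),(-189,34,.014)]:
    u=fproj(c,np.r_[b2w([P[:2]])[0],P[2]])[0];cv2.circle(im,tuple(int(x) for x in u),2,(0,255,0),1)
cv2.imwrite("pics/w3.png",im)
E
```

```text
clock 12.125 bed [[-199.5    8.2]] z 0.0799 yaw_rel 90.03 tilt [-0.006 -0.003 -1.   ]
q [-0.32  0.6  -0.27  1.79  0.21  0.79 -0.79]
shift [0.0006 0.004  0.0484] turn [-0.3  0.2  0. ]
force [ 0.16 -0.49  1.21] mom [ 0.    0.03 -0.02] w 0.178
```

View pics/w3.png

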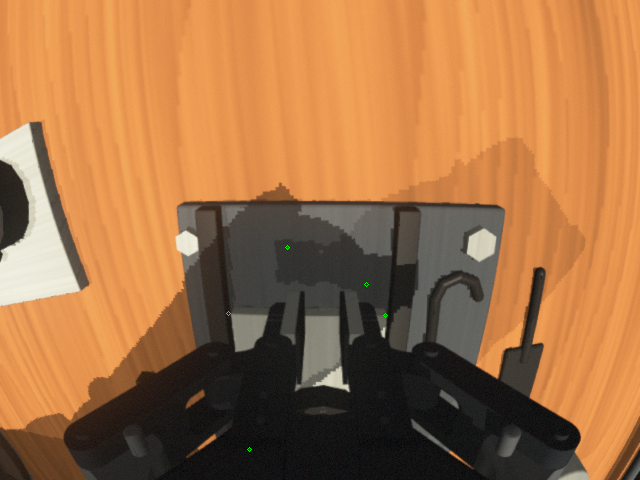

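```bash
python3 - <<'E'
from h import *;from rig import *
c=dict(np.load("pics/w3.npz"));o=observe();M=R.from_rotvec(o["tool_rot"])
p=M.inv().apply(c["position"]-o["ee_pos"]);d=M.inv().apply(fray(c,[(70,435),(578,435),(205,345),(425,345),(265,345),(300,292),(345,292)]))
print(p,(p+d*((-p[0])/d[:,0])[:,None]).round(3))
g=dict(np.load("pics/w3.npz"))
print("rear edge bed",w2b(fplane(g,[(322,308),(240,308)],.022)),"mouth",w2b(fplane(g,[(322,203),(200,204)],.012)),"rail inner",w2b(fplane(g,[(222,215),(393,215)],.024)))
E
```

```text
[ 0.07878947  0.00079056 -0.12696675] [[ 0.    -0.072 -0.068]
 [ 0.     0.076 -0.069]
 [ 0.    -0.043 -0.013]
 [ 0.     0.04  -0.013]
 [ 0.    -0.02  -0.011]
 [ 0.    -0.009  0.035]
 [ 0.     0.012  0.035]]
rear edge bed [[-178.09717033    8.85279358]
 [-177.21482091  -37.76212026]] mouth [[-235.4317833     8.75283066]
 [-235.46678578  -58.53507351]] rail inner [[-232.1139933   -42.70525986]
 [-232.13770942   44.86752919]]
```

Emit:
arm_command(
  targets=[
    [0.0,0.0,0.015,0,0,0,0.0],
    [0.0,0.0,0.03,0,0,0,0.0],
    [0.0,0.0,0.04,0,0,0,0.0],
    [0.0,0.0,0.04,0,0,0,0.0],
  ],
)

```text
clock: 12.68
ee_pos: [0.5491, 0.2428, 0.0437]
tool_rot: [-2.326, -2.112, 0.002]
force: [0.3, 0.6, 0.3]
width: -0.001
```

```bash
python3 to.py -200 8 0.0315 90
```

```text
clock 12.675 bed [[-200.3   10.4]] z 0.0437 yaw_rel 90.01 tilt [-0.001 -0.001 -1.   ]
q [-0.33  0.64 -0.25  1.81  0.23  0.72 -0.81]
shift [-0.0003 -0.0024  0.0122] turn [-0.1  0.   0. ]
force [0.29 0.61 0.26] mom [-0.06 -0.02  0.02] w -0.001
```

Emit:
arm_command(
  targets=[
    [0.0,-0.002,0.008,0,0,0,0.0],
    [0.0,-0.002,0.012,0,0,0,0.0],
    [-0.006,-0.002,0.012,0,0,0,0.0],
    [-0.012,-0.002,0.012,0,0,0,0.0],
    [-0.018,-0.002,0.012,0,0,0,0.0],
    [-0.024,-0.002,0.012,0,0,0,0.0],
    [-0.03,-0.002,0.012,0,0,0,0.0],
  ],
)

```text
clock: 13.55
ee_pos: [0.5448, 0.2142, 0.0326]
tool_rot: [-2.324, -2.113, -0.003]
force: [1.7, 6.0, -3.0]
width: 0.002
```

```bash
python3 to.py -4 8 0.0315 90
```

```text
clock 13.55 bed [[-171.4    8.9]] z 0.0326 yaw_rel 90.05 tilt [ 0.001  0.002 -1.   ]
q [-0.29  0.64 -0.25  1.86  0.24  0.67 -0.78]
shift [-0.1674 -0.001   0.0008] turn [ 0.  -0.1  0.1]
force [ 1.67  5.96 -3.02] mom [ 1.1  -0.17 -0.01] w 0.002
```

Emit:
arm_command(
  targets=[
    [-0.012,0,0,0,0,0,0],
    [-0.024,0,0,0,0,0,0],
    [-0.036,0,0,0,0,0,0],
    [-0.048,0,0,0,0,0,0],
    [-0.06,0,0,0,0,0,0],
    [-0.072,0,0,0,0,0,0],
    [-0.084,0,0,0,0,0,0],
    [-0.096,0,0,0,0,0,0],
  ],
)

```text
clock: 14.55
ee_pos: [0.5357, 0.1187, 0.0326]
tool_rot: [-2.324, -2.113, -0.003]
force: [1.3, 5.5, -1.8]
width: -0.002
```

```bash
python3 to.py -4 8 0.0315 90;  python3 - <<'E'
from h import *;from rig import *
c=capture("wrist");np.savez("pics/w4.npz",**c);im=c["img"][:,:,::-1].copy()
c=capture("scene");s=c["img"][200:320,240:430,::-1]
cv2.imwrite("pics/w4.png",np.hstack([cv2.resize(im,(400,300)),cv2.resize(s,(400,300))]))
E
```

```text
clock 14.55 bed [[-75.5   9. ]] z 0.0326 yaw_rel 90.07 tilt [ 0.001  0.002 -1.   ]
q [-0.13  0.6  -0.26  1.95  0.25  0.62 -0.65]
shift [-0.0715 -0.0011  0.0009] turn [ 0.1 -0.1  0.1]
force [ 1.28  5.53 -1.8 ] mom [ 1.29 -0.33 -0.03] w -0.002
```

View pics/w4.png

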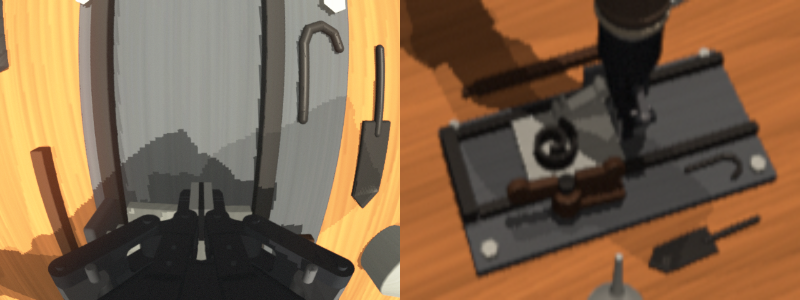

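Emit:
arm_command(
  targets=[
    [-0.008,0,0,0,0,0,0],
    [-0.016,0,0,0,0,0,0],
    [-0.024,0,0,0,0,0,0],
    [-0.032,0,0,0,0,0,0],
    [-0.04,0,0,0,0,0,0],
    [-0.048,0,0,0,0,0,0],
    [-0.056,0,0,0,0,0,0],
    [-0.06,0,0,0,0,0,0],
  ],
)

```text
clock: 15.65
ee_pos: [0.53, 0.0594, 0.0326]
tool_rot: [-2.324, -2.113, -0.003]
force: [1.2, 6.2, -1.7]
width: -0.001
```

```bash
python3 to.py -4 8 0.0315 90
```

```text
clock 15.65 bed [[-15.9   9. ]] z 0.0326 yaw_rel 90.08 tilt [ 0.001  0.002 -1.   ]
q [-0.02  0.59 -0.27  1.99  0.26  0.6  -0.55]
shift [-0.0119 -0.001   0.001 ] turn [ 0.1 -0.1  0.1]
force [ 1.25  6.23 -1.71] mom [ 1.48 -0.34  0.01] w -0.001
```

Emit:
arm_command(
  targets=[
    [-0.004,0,0,0,0,0,0],
    [-0.008,0,0,0,0,0,0],
    [-0.011,0,0,0,0,0,0],
    [-0.013,0,0,0,0,0,0],
    [-0.013,0,0,0,0,0,0],
  ],
)

```text
clock: 16.27
ee_pos: [0.5288, 0.0478, 0.0326]
tool_rot: [-2.322, -2.114, -0.004]
force: [-0.0, 9.4, -0.8]
width: 0.003
```

```bash
python3 to.py -4 8 0.0315 90
```

```text
clock 16.275 bed [[-4.3  8.9]] z 0.0326 yaw_rel 90.14 tilt [ 0.001  0.003 -1.   ]
q [ 0.01  0.58 -0.27  1.99  0.26  0.6  -0.53]
shift [-0.0003 -0.0009  0.0011] turn [ 0.1 -0.2  0.1]
force [-0.01  9.37 -0.79] mom [ 2.03 -0.21 -0.  ] w 0.003
```

Emit:
arm_command(
  targets=[
    [-0.002,0,0,0,0,0,0],
    [-0.004,0,0,0,0,0,0],
    [-0.004,0,0,0,0,0,0],
  ],
)

```text
clock: 16.65
ee_pos: [0.528, 0.0473, 0.0326]
tool_rot: [-2.317, -2.115, -0.008]
force: [-1.6, 18.9, -1.0]
width: -0.003
```

```bash
python3 to.py -4 8 0.0315 90
```

```text
clock 16.65 bed [[-3.7  8.2]] z 0.0326 yaw_rel 90.31 tilt [ 0.001  0.006 -1.   ]
q [ 0.01  0.58 -0.27  2.    0.26  0.59 -0.52]
shift [ 0.0003 -0.0002  0.0011] turn [ 0.  -0.4  0.3]
force [-1.61 18.91 -1.01] mom [ 4.3   0.23 -0.1 ] w -0.003
```

Emit:
arm_command(
  targets=[
    [0.02,0,0,0,0,0,0],
    [0.04,0,0,0,0,0,0],
    [0.04,0,-0.05,0,0,0,0],
    [0.04,0,-0.1,0,0,0,0],
    [0.02,0.03,-0.14,0,0,0,0.02],
    [-0.03,0.065,-0.14,0,0,0,0.04],
    [-0.08,0.067,-0.14,0,0,0,0.04],
    [-0.08,0.067,-0.14,0,0,0,0.04],
  ],
)

```text
clock: 17.65
ee_pos: [0.5861, -0.0512, 0.1718]
tool_rot: [2.333, 2.102, -0.006]
force: [-0.1, 0.7, -1.0]
width: 0.474
```

```bash
python3 to.py 75 76 0.065 86;  python3 - <<'E'
from h import *;from rig import *
c=capture("wrist");np.savez("pics/w5.npz",**c);im=c["img"][:,:,::-1].copy()
for P in [(26,80,.071),(7,45,.022),(7,-35,.022)]:
    u=fproj(c,np.r_[b2w([P[:2]])[0],P[2]])[0];print(P,u.round(1));cv2.circle(im,tuple(int(x) for x in u),2,(0,255,0),1)
cv2.imwrite("pics/w5.png",im)
E
```

```text
clock 17.65 bed [[88.8 75.5]] z 0.1718 yaw_rel 89.56 tilt [-0.002 -0.003 -1.   ]
q [ 0.2   0.47 -0.29  1.74  0.16  0.96 -0.26]
shift [0.0142 0.0005 0.1068] turn [-0.1  0.2  3.6]
force [-0.05  0.7  -0.99] mom [0.02 0.   0.05] w 0.474
(26, 80, 0.071) [327.3 147.9]
(7, 45, 0.022) [278.2 118.5]
(7, -35, 0.022) [175.9 124.9]
```

View pics/w5.png

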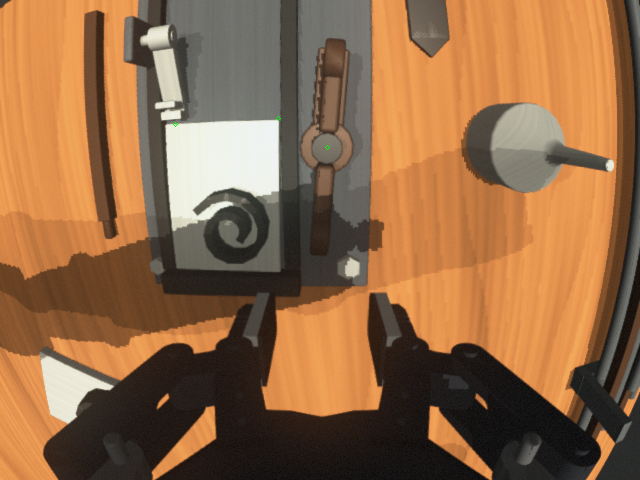

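Emit:
arm_command(
  targets=[
    [0.014,0.0,0.05,0,0,4,0.04],
    [0.014,0.0,0.09,0,0,4,0.04],
    [0.014,0.0,0.106,0,0,4,0.04],
    [0.014,0.0,0.106,0,0,4,0.02],
    [0.014,0.0,0.106,0,0,4,0.008],
    [0.014,0.0,0.106,0,0,4,0.008],
  ],
)

```text
clock: 18.45
ee_pos: [0.5888, -0.0305, 0.0673]
tool_rot: [2.397, 2.03, 0.002]
force: [-1.2, 1.6, -1.8]
width: 0.126
```

```bash
python3 to.py 74 75.5 0.065 85
```

```text
clock 18.45 bed [[67.9 76.1]] z 0.0673 yaw_rel 86.04 tilt [ 0.001  0.    -1.   ]
q [ 0.14  0.6  -0.25  1.83  0.21  0.74 -0.39]
shift [-0.0061 -0.0002  0.0023] turn [ 0.1 -0.   1. ]
force [-1.22  1.62 -1.82] mom [0.34 0.2  0.17] w 0.126
```

Emit:
arm_command(
  targets=[
    [0.0005,0.006,0,0,0,-8,0.008],
    [0.0015,0.0115,0,0,0,-16,0.008],
    [0.003,0.017,0,0,0,-24,0.008],
    [0.006,0.0225,0,0,0,-32,0.008],
    [0.009,0.027,0,0,0,-40,0.008],
    [0.013,0.0315,0,0,0,-48,0.008],
    [0.0175,0.0355,0,0,0,-56,0.008],
    [0.0225,0.0385,0,0,0,-64,0.008],
  ],
)

```text
clock: 19.45
ee_pos: [0.6293, -0.0138, 0.0673]
tool_rot: [-0.951, -2.993, -0.001]
force: [-7.9, 3.7, 2.9]
width: 0.125
```

```bash
python3 to.py 26 122 0.065 180
```

```text
clock 19.45 bed [[ 47.4 114.9]] z 0.0673 yaw_rel 150.28 tilt [-0.001  0.001 -1.   ]
q [ 0.29  0.7  -0.54  1.7   0.45  0.87  0.52]
shift [0.0044 0.0221 0.0024] turn [  0.   -0.1 -29.7]
force [-7.91  3.74  2.9 ] mom [ 1.15  1.4  -0.22] w 0.125
```

Emit:
arm_command(
  targets=[
    [0.0,0.0055,0,0,0,-8,0.008],
    [0.001,0.0115,0,0,0,-16,0.008],
    [0.003,0.017,0,0,0,-24,0.008],
    [0.005,0.0215,0,0,0,-30,0.008],
    [0.005,0.0215,0,0,0,-30,0.008],
    [0.005,0.0215,0,0,0,-30,0.008],
  ],
)

```text
clock: 20.2
ee_pos: [0.6368, 0.0063, 0.0673]
tool_rot: [-0.15, -3.136, -0.0]
force: [-9.2, 3.2, 5.3]
width: 0.134
```

```bash
python3 to.py 26.5 121 0.065 180
```

```text
clock 20.2 bed [[ 26.6 120.5]] z 0.0673 yaw_rel -179.94 tilt [-0.002  0.    -1.   ]
q [ 0.33  0.74 -0.66  1.68  0.55  0.92  0.93]
shift [-0.0005  0.0001  0.0023] turn [ 0.  -0.1  0.1]
force [-9.21  3.23  5.29] mom [0.82 1.89 0.1 ] w 0.134
```

Clamp is at about 0. Release, rise and check.

Emit:
arm_command(
  targets=[
    [0,0,0,0,0,0,0.02],
    [0,0,0,0,0,0,0.04],
    [0,0,0,0,0,0,0.04],
    [0,0,-0.05,0,0,0,0.04],
    [0,0,-0.1,0,0,0,0.04],
    [-0.02,0,-0.13,0,0,0,0.04],
    [-0.02,0,-0.13,0,0,0,0.04],
    [-0.02,0,-0.13,0,0,0,0.04],
  ],
)

```text
clock: 21.2
ee_pos: [0.6578, 0.0031, 0.1955]
tool_rot: [-0.151, -3.137, 0.001]
force: [-1.2, 0.3, -0.5]
width: 0.469
```

```bash
python3 to.py 26.5 121 0.2 180; python3 - <<'E'
from h import *;from rig import *
c=capture("wrist");np.savez("pics/w6.npz",**c);im=c["img"][:,:,::-1].copy()
cv2.imwrite("pics/w6.png",cv2.resize(im[0:320,120:560],(800,582),interpolation=cv2.INTER_CUBIC))
E
```

```text
clock 21.2 bed [[ 27.8 141.7]] z 0.1955 yaw_rel -180.0 tilt [-0.001 -0.    -1.   ]
q [ 0.36  0.64 -0.73  1.5   0.45  1.17  1.03]
shift [ 0.0207  0.0013 -0.0045] turn [-0.  -0.1  0. ]
force [-1.16  0.26 -0.53] mom [ 0.01  0.   -0.02] w 0.469
```

View pics/w6.png

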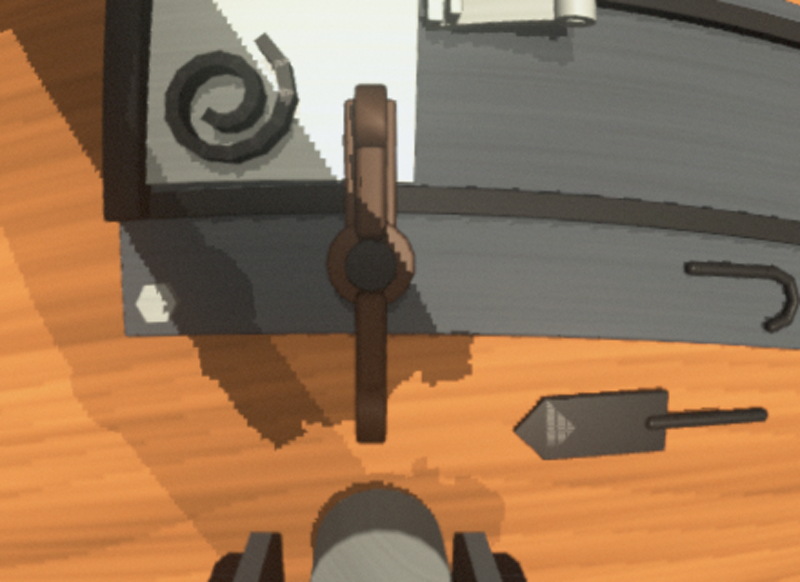

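```bash
python3 -c "
from rig import *
print(hand_in())"
```

```text
the job is handed in; nothing more can be done
None
```

The job is done and handed in at about 21 s on the clock, against the 67 s limit.

- **Freeing the clamp:** I gripped the wing and swung it to alternate stops six times. On the next opening swing it came free, and I swung it to about 1.66 rad.
- **Sliding the former:** I picked the one already lying in the bed, the smallest, and pushed it flat at its rear edge with closed fingers until it met the end stop (push force about 19 N). The wrist picture then showed the catch dropped behind the rear edge.
- **Closing the clamp:** I swung it back to within about 0.02 rad of square over the bare flange, released it and withdrew.

The last wrist picture shows the tongue square across the flange, the catch toe just behind the former, and the hook and leaf in place. Force readings between moves stayed under about 30 N.

I did not take a final picture of the whole bench, so the hammer, brush, bell, cup and picket were not checked after the last move. The robot did not go near the first four. Two position measurements of the former's rear edge differed by about 5 mm. I went by contact with the stop instead, so this did not affect the result.

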